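Open the switch box on the workbench

TASK

The grey steel switch box lies on its back on the bench with its key in the lock of its top panel. Turn the key a full quarter turn clockwise (seen from above) to free the latch, then lift the panel by its bar handle and swing it open until it stands upright or a little beyond, leaving the key turned. Leave the tools and other things on the bench where they are.

Things in the scene. Friction and masses are not known exactly. Their poses are not given: they have to be found in the camera images.
- switch_box: grey painted steel box fixed to the bench, 280 (x) x 220 (y) x 100 mm high, lying on its back; origin at the centre of its underside, z up. The panel covers its whole top; the hinge runs along its +y edge, the free edge is at -y. Black cable glands on its +y wall.
- key_bar (a point): centre of the key's cross-bar. The key is a steel T standing in the lock near the free edge, at x -80, y -78 mm in the box frame: a bar 70 long (along this point's y), 12 wide (x) and 18 mm tall on a 12 mm round shank, its centre 46 mm above the panel's underside hinge line (146 mm above the bench while the panel is shut); 31 mm of free height under the bar above the panel. z is the turning axis (up while shut). The key cannot be pulled out.
- latch_key (a joint): key angle, rad: 0 = locked, the bar square to the free edge (pointing across it); pi/2 = unlocked, the bar parallel with the free edge, at a stop. It grows clockwise seen from above and starts at 0 to 0.2. Stiff, about 0.08 N m; stays where it is left. The cam under the panel catches the box until about 1.0 rad.
- handle_bar (a point): centre of the panel's steel bar handle: a straight round bar 12 mm thick and 110 mm long along this point's x, parallel with the hinge line and 200 mm from it, near the free edge; the bar's centre is 36 mm above the panel's outer face, 142 mm above the bench while the panel is shut. z points out of the panel's outer face. It lies at x +55, y -90 mm in the box frame while the panel is shut.
- hinge_line (a point): middle of the panel's hinge line, at the box's +y top edge, 100 mm above the bench; its x runs along the hinge. The panel (284 x 222 x 6 mm, 0.4 to 0.6 kg) extends from it along this point's -y.
- panel (a joint): panel opening, rad: 0 = shut (level), pi/2 = upright, stop at 1.9. The free edge rises and swings over towards the box's +y side. The hinge is stiff (about 0.85 N m besides the weight: some 8 N at the handle) and the panel stays where it is left.
- screwdriver: loose screwdriver, 200 mm long, black handle, in front of the box (origin on its underside, long side along x)
- wrench: loose steel wrench, 180 mm long, on the free-edge side of the box
- hammer: loose hammer with wooden handle, 240 mm long, on the free-edge side
- paint_can: loose closed can, 100 mm across, 120 mm tall, on the hinge side of the box (origin under its centre)
- screw_jar: loose clear jar with a steel lid, 70 mm across, 85 mm tall, on the hinge side (origin under its centre)
- tape_roll: loose roll of grey tape lying flat, 100 mm across, 45 mm tall, on the free-edge side
- offcut: loose wood offcut, 160 x 60 x 38 mm, beyond the box

How it is judged (in metres and radians):
On the way, in this order (a step that is already met when the one before it is completed fails the run):
1. the key is turned at least 1.3 rad clockwise while the panel is still shut (value of joint latch_key above 1.3 rad and value of joint panel below 0.08 rad), for 0.2 s.
2. the panel has been swung open to 1.4 rad or more (value of joint panel above 1.4 rad), for 0.2 s.
At the end, for the whole second after the job is handed in: the panel stands open at 1.4 rad (80 degrees) or more and at rest, and the key is still turned by at least 1.2 rad (value of joint panel above 1.4 rad and value of joint latch_key above 1.2 rad and not (velocity of joint panel above 0.05 rad/s) and velocity of joint panel above -0.05 rad/s); the robot touches nothing.
It fails at once if a loose thing on the bench is moved by more than 40 mm (distance of any of screwdriver, wrench, hammer, paint_can, screw_jar, tape_roll, offcut from where it was at the start of the episode above 0.04 m).
It also fails if it takes over 56 s, if anything falls off the work surface, if the arm or the gripper's body presses on something with over 40 N, if the wrist force passes 120 N, or if a joint passes its speed limit or range.

ROBOT

A 6-joint arm with a two-finger parallel gripper is mounted at the origin on the work surface. World frame = base frame: x ahead of the robot, y to its left, z up, the work surface at z = 0. Lengths are in mm, angles in rad, forces in N, time in s.
With the tool pointing down it reaches from about 275 to 1000 mm from the base axis. Payload 8.4 kg.
Tool frame: the origin (TCP) lies at the very end of the fingers, on their centre line; the grasp point (between the pads) lies behind it (r.grip_point_offset is the x of the grasp point in the tool frame, in mm); x points along the fingers, z is the direction in which the jaws open and shut, and the axes are right-handed (so a half turn about x gives the same grasp; the last joint's range is limited). The gripper opens to 85 mm and grips with 20 to 120 N. Pads are 22 mm wide; open, the fingers measure 114 mm over their backs; the gripper's body (76 mm by 85 mm) begins 54 mm behind the grasp point. The pads swing forward as they close: fully open they stand 13 mm farther back than shut.
Start: joints at [1.225, 0.353, 1.633, -0, 1.155, -0.002], TCP at [210.666, 588.428, 231.281] pointing down, gripper open.
Joint ranges: [-2.63, 2.63], [-0.92, 2.1], [0.06, 2.66], [-1.3, 4.44], [0, 2.69], [-3.02, 3.02]. Speed limits (rad/s): [2.22, 2.22, 2.79, 3.14, 3.14, 3.14].

INTERFACE

Orientations are given as [roll, pitch, yaw] about the fixed x, y, z axes, in that order (R = Rz(yaw) Ry(pitch) Rx(roll)).
In Python, from rig import r, vision, order gives the robot as it stands. The module is installed in compiled form; this text tells all that it offers.
- The arm moves only by the tool step_arm, never from a script. Its argument "rows" is a list of rows, each a list of 7 numbers: the shift along the world's x, y, z in mm, then the turn, a rotation vector about the world's x, y, z in rad, then the finger opening in mm, from 0 to 85.4. A call has exactly 8 rows; each row is the pose to reach, as a shift and turn from the pose measured when the call began; what a row does not reach only later rows make up. A row lasts 1/8 s, in which the tool goes at most 62.5 mm and 10.7 degrees, less where a joint would pass 70% of its speed; a pose out of reach is approached as far as the arm can. A call with a gripper value outside its range is refused whole. The fingers move at their own pace and stop on an object; "force" is the grip in N (left out, the last holds). Time passes only in rows, so rows that repeat a pose let the fingers close, or fill a call up. It gives the time, the measured TCP pose, the force and the opening at its end, in the units of the state.
- r.sense(): the state, without advancing time (a new reading comes with each control period).
- vision.grab_frame(name): name is "side" or "top"; returns (picture, depth): 420x560x3 uint8, red, green, blue; 420x560 float32, mm along the optical axis (not along the pixel's ray), 0 where there is no reading.
- vision.camera_info(name): a dict with "K" (3x3 intrinsics, pixels), "distortion" ([k1, k2, p1, p2, k3] as OpenCV has them; the pictures are not rectified), "origin" and "attitude" of the camera in the world. Camera axes: x right, y down, z forward; pixel columns grow to the right and rows downward; lengths in mm; the calibration is good to about 2 mm. A picture is of the moment at which its call begins. camera_info takes no time and is no camera call.
- order.sign_off(): hands the job in, once; it reports no verdict.
The state is a dict: "clock": time; "qpos": joint angles; "qvel": joint speeds; "joint_efforts": joint torques, N m; "eef_pos": TCP position; "tcp_rot": TCP orientation; "contact_force": force on the tool from outside, world axes, zero at the start; "wrist_torque": the same for the moment, N m; "opening": opening from 0.0 (shut) to 1.0 (fully open).
Only numpy, scipy, OpenCV 4.12 (cv2) and the standard library are available. Lean on these libraries where they do the work, as an engineer would, in place of code of your own. Each camera call takes 0.05 s, during which the arm holds its last target.

## Working session

There is one attempt and no reset: what is moved stays moved. The work goes in short steps, Python scripts to look and compute and a tool call to move; the robot and the scene stay as the last step left them, time stands still between calls to the robot, and variables do not carry over. Pictures are saved under pics/ and viewed, and the job is handed in when it is done.

Besides the shell and the picture viewer there is one more tool, called after "Emit:" in YAML: its name, and indented under it one key for each argument. step_arm: Moves the arm, as the interface text tells. Its arguments: {"type":"object","properties":{"rows":{"type":"array"},"force":{"type":"number"}},"required":["rows"]}

```bash
mkdir -p pics
python3 - <<'E'
from rig import r, vision, order
import cv2,numpy as np
s=r.sense(); print(s, r.grip_point_offset)
for n in("top","side"):
    p,d=vision.grab_frame(n); cv2.imwrite(f"pics/{n}0.png",p[:,:,::-1]); np.savez(f"{n}0.npz",p=p,d=d)
    print(n,vision.camera_info(n))
E
```

```text
{'clock': 0.0, 'qpos': array([ 1.22460236e+00,  3.53632282e-01,  1.63413304e+00,  1.21831697e-05,
        1.15518182e+00, -2.41645186e-03]), 'qvel': array([ 3.38143691e-04,  8.79846485e-04, -1.21721064e-03,  8.18317881e-04,
       -5.79828685e-05,  4.86099470e-04]), 'joint_efforts': array([ 1.01416259e-03, -6.05268645e+01, -3.42064297e+01, -7.04723746e-07,
        9.69446555e-03,  1.01163221e-05]), 'eef_pos': array([210.5009169 , 587.98743488, 230.57205179]), 'tcp_rot': array([ 3.13095235,  1.5694418 , -1.92521907]), 'contact_force': array([ 0.49317949,  0.40471168, -0.37367704]), 'wrist_torque': array([ 0.02186461, -0.01384803,  0.01485737]), 'opening': 1.0013366385688722} -18.700000000000003
top {'K': array([[382.2603017 ,   0.        , 279.06999344],
       [  0.        , 382.2603017 , 200.97719611],
       [  0.        ,   0.        ,   1.        ]]), 'distortion': array([-0.09101826,  0.        ,  0.        ,  0.        ,  0.        ]), 'origin': array([415.78236652,  47.88877746, 941.35985746]), 'attitude': array([-2.96299199, -0.03700231, -1.58059841])}
side {'K': array([[404.96355837,   0.        , 286.96886676],
       [  0.        , 404.96355837, 202.91612964],
       [  0.        ,   0.        ,   1.        ]]), 'distortion': array([0.04210022, 0.        , 0.        , 0.        , 0.        ]), 'origin': array([ 519.26689144, -552.78618127,  817.9513735 ]), 'attitude': array([-2.46982355,  0.01554471, -0.09082833])}
```

View pics/top0.png

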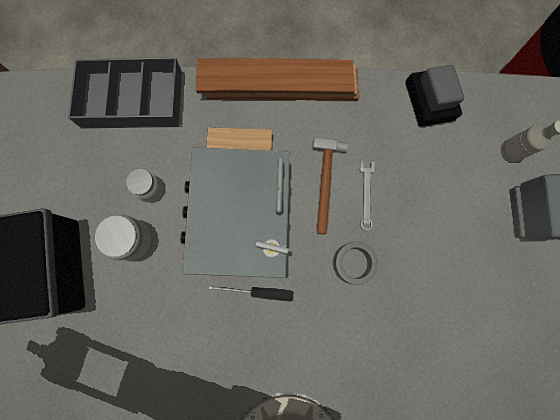

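View pics/side0.png

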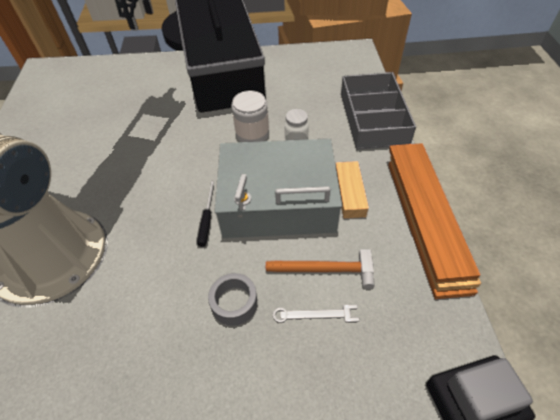

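Top view: the box spans about px (184–291, 148–277) with its free edge on the right (world −y). The key bar runs (255,243)–(292,253) and the handle (281,158)–(279,213). Next I'll convert these to world positions.

```bash
cat > h.py <<'E'
import numpy as np,cv2
from scipy.spatial.transform import Rotation as R
from rig import r,vision,order
def cam(n):
    c=vision.camera_info(n); return c['K'],c['distortion'],np.array(c['origin']),R.from_euler('xyz',c['attitude']).as_matrix()
def ray(n,px):
    K,D,o,A=cam(n); u=cv2.undistortPoints(np.array(px,float).reshape(-1,1,2),K,D).reshape(-1,2)
    return o,(A@np.c_[u,np.ones(len(u))].T).T
def plane(n,px,z):
    o,d=ray(n,px); return o+d*((z-o[2])/d[:,2])[:,None]
def cloud(n,dep):
    h,w=dep.shape; v,u=np.mgrid[:h,:w]; o,d=ray(n,np.c_[u.ravel(),v.ravel()])
    P=o+d*dep.ravel()[:,None]; P[dep.ravel()<=0]=np.nan; return P.reshape(h,w,3)
E
python3 - <<'E'
from h import *
for n in("top","side"):
    f=np.load(f"{n}0.npz"); P=cloud(n,f['d']); 
    z=P[...,2]; x=P[...,0]; y=P[...,1]
    roi=(x>250)&(x<720)&(y>-150)&(y<400)
    m=roi&(z>98)&(z<114)
    m=m.astype(np.uint8); nn,l,st,c=cv2.connectedComponentsWithStats(m); i=1+st[1:,4].argmax()
    q=P[l==i]; print(n,"panel z",np.median(q[:,2]),cv2.minAreaRect(q[:,:2].astype(np.float32)))
    m=(roi&(z>128)&(z<175)&(y<150)).astype(np.uint8); nn,l,st,c=cv2.connectedComponentsWithStats(m)
    for i in range(1,nn):
        if st[i,4]>30:
            q=P[l==i]; print(st[i],q.mean(0),np.percentile(q[:,2],[5,50,95]),cv2.minAreaRect(q[:,:2].astype(np.float32)))
print("key ends top",plane("top",[[255,243],[292,252]],155))
print("handle ends",plane("top",[[280.5,158],[279,213]],146))
print("corners",plane("top",[[191,148],[290,151],[287,277],[184,274]],106))
E
```

```text
top panel z 108.2157861811259 ((545.1103515625, 107.96340942382812), (223.702880859375, 283.8699645996094), 87.28369903564453)
[276 157   8  56 307] [594.18942686  15.29861554 148.66905494] [144.91502109 149.008351   151.95293373] ((596.1258544921875, 15.072112083435059), (11.955315589904785, 119.62012481689453), 87.48594665527344)
[255 240  34  14 210] [462.67350869  33.35003443 156.37677203] [152.15895075 156.9238953  159.36045603] ((462.92584228515625, 33.076942443847656), (69.58901977539062, 12.099252700805664), 75.60340881347656)
side panel z 106.30406485426039 ((543.4598999023438, 108.73257446289062), (225.1490020751953, 286.3515625), 87.49490356445312)
[234 173  13  29 193] [459.52247884  29.07357357 151.64692862] [140.44391066 154.23299232 156.43997687] ((459.1479187011719, 33.66085433959961), (73.12396240234375, 12.194479942321777), 76.29146575927734)
[275 186  55  11 334] [593.46972978  13.88643738 144.69161499] [133.07160565 146.27377165 149.2384474 ] ((593.6665649414062, 16.05867576599121), (13.861390113830566, 119.54847717285156), 87.56077575683594)
key ends top [[470.19377426  67.60625453 155.        ]
 [451.25155099  -8.078634   155.        ]]
handle ends [[653.59079989  13.01810114 146.        ]
 [533.46394562  17.43758458 146.        ]]
corners [[ 6.89443743e+02  2.14744256e+02  1.06000000e+02]
 [ 6.82196678e+02 -1.06114564e+01  1.06000000e+02]
 [ 3.99902213e+02  2.17237787e-02  1.06000000e+02]
 [ 4.07666161e+02  2.21363303e+02  1.06000000e+02]]
```

Run:
```python
import cv2
a=cv2.imread("pics/top0.png")[135:305,170:340]; cv2.imwrite("pics/topz.png",cv2.resize(a,None,fx=3.5,fy=3.5,interpolation=2))
a=cv2.imread("pics/side0.png")[125:255,190:380]; cv2.imwrite("pics/sidez.png",cv2.resize(a,None,fx=4,fy=4,interpolation=2))
```

```text
(no output)
```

View pics/topz.png

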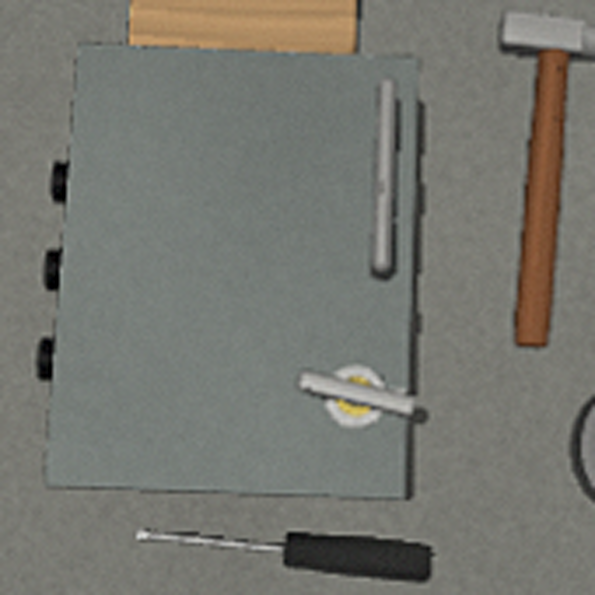

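View pics/sidez.png

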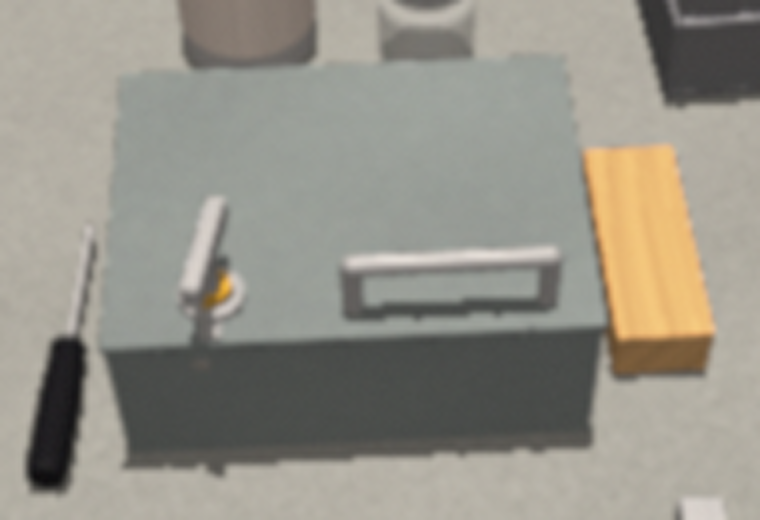

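```bash
cat >> h.py <<'E'
def tool():
    s=r.sense(); T=R.from_euler('xyz',s['tcp_rot']).as_matrix()
    print("t",round(s['clock'],2),"pos",s['eef_pos'].round(1),"F",s['contact_force'].round(1),"M",s['wrist_torque'].round(2),"open",round(s['opening']*85.4,1),"q",s['qpos'].round(2))
    print("tool x",T[:,0].round(3),"z",T[:,2].round(3)); return s,T
E
python3 - <<'E'
from h import *
s,T=tool()
for a in(-14,166):
    a=np.deg2rad(a); X=np.array([0,0,-1.]);Z=np.array([np.cos(a),np.sin(a),0]); G=np.c_[X,np.cross(Z,X),Z]
    print(R.from_matrix(G@T.T).as_rotvec())
E
```

```text
t 0.1 pos [210.5 588.  230.6] F [-0.2 -0.8 -0.5] M [0.03 0.01 0.02] open 85.2 q [ 1.22  0.35  1.63  0.    1.16 -0.  ]
tool x [-0.    -0.001 -1.   ] z [ 0.337  0.941 -0.001]
[ 6.32839699e-04 -1.19438773e-03 -1.47138262e+00]
[1.22728283e-03 6.50268984e-04 1.67020960e+00]
```

Emit:
step_arm:
  rows:
    - [21,-46,0,0,0,-0.123,85]
    - [42,-92,0,0,0,-0.245,85]
    - [63,-139,0,0,0,-0.368,85]
    - [84,-185,0,0,0,-0.49,85]
    - [105,-231,0,0,0,-0.613,85]
    - [125,-277,0,0,0,-0.735,85]
    - [146,-324,0,0,0,-0.858,85]
    - [167,-370,0,0,0,-0.98,85]
  force: 40

```text
clock: 1.1
eef_pos: [377.8, 216.4, 230.6]
tcp_rot: [-3.12, 1.57, -2.877]
contact_force: [1.0, 0.6, -0.3]
opening: 0.997
```

```bash
cat > kx.py <<'E'
from h import *
s,T=tool()
a=np.deg2rad(-14); X=np.array([0,0,-1.]);Z=np.array([np.cos(a),np.sin(a),0]); G=np.c_[X,np.cross(Z,X),Z]
print(R.from_matrix(G@T.T).as_rotvec().round(4), np.array([461,33.3,200])-s['eef_pos'])
E
python3 kx.py
```

```text
t 1.1 pos [377.8 216.4 230.6] F [ 1.   0.6 -0.3] M [-0.01  0.01  0.01] open 85.2 q [0.52 0.05 2.02 0.   1.07 0.27]
tool x [-0.001 -0.    -1.   ] z [ 0.971  0.241 -0.001]
[ 0.     -0.0012 -0.4876] [  83.20038658 -183.13794182  -30.56697829]
```

Emit:
step_arm:
  rows:
    - [21,-46,0,0,0,-0.123,85]
    - [42,-92,0,0,0,-0.245,85]
    - [62,-138,0,0,0,-0.368,85]
    - [83,-183,0,0,0,-0.488,85]
    - [83,-183,-20,0,0,-0.488,85]
    - [83,-183,-50,0,0,-0.488,85]
    - [83,-183,-80,0,0,-0.488,85]
    - [83,-183,-100,0,0,-0.488,85]

```text
clock: 2.1
eef_pos: [460.0, 33.3, 129.1]
tcp_rot: [-2.957, 1.568, 3.081]
contact_force: [0.0, -0.2, -0.4]
opening: 0.995
```

Run:
```python
from h import *
tool()
for n in("top","side"):
    p,d=vision.grab_frame(n); a=p[135:305,170:340] if n=="top" else p[100:260,160:400]
    cv2.imwrite(f"pics/{n}1.png",cv2.resize(a[:,:,::-1],None,fx=3,fy=3,interpolation=2))
```

```text
t 2.1 pos [460.   33.3 129.1] F [ 0.  -0.2 -0.4] M [ 0.03  0.01 -0.05] open 85.0 q [0.07 0.24 2.07 0.   0.84 0.31]
tool x [-0.003  0.    -1.   ] z [ 0.97  -0.243 -0.003]
```

View pics/side1.png

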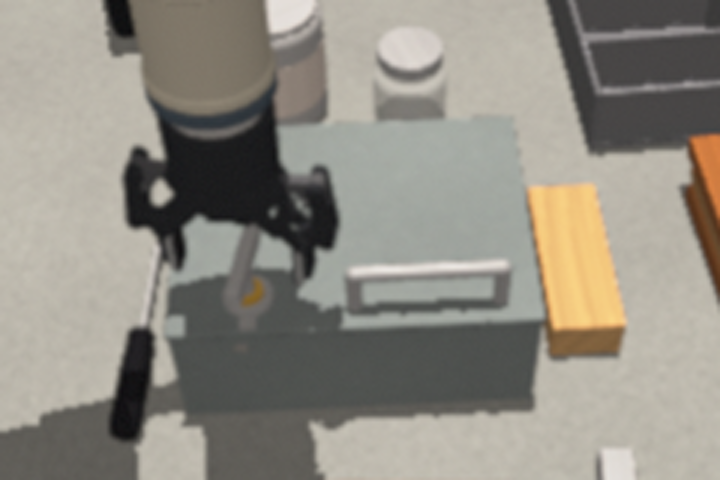

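View pics/top1.png

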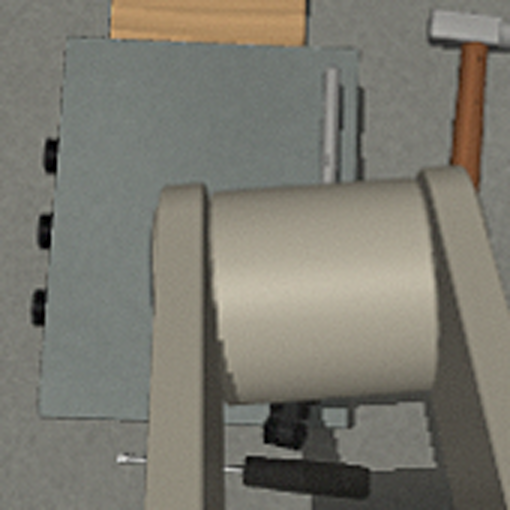

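The side view shows the key bar at crop px (245,255), midway between the fingertips at (175,255) and (303,270). The top view is blocked by the wrist. I'll close the jaws on the bar.

Emit:
step_arm:
  rows:
    - [1,0,2,0,0,0,30]
    - [1,0,2,0,0,0,5]
    - [1,0,2,0,0,0,5]
    - [1,0,2,0,0,0,5]
    - [1,0,2,0,0,0,5]
    - [1,0,2,0,0,0,5]
    - [1,0,2,0,0,0,5]
    - [1,0,2,0,0,0,5]
  force: 40

```text
clock: 3.2
eef_pos: [460.8, 33.2, 131.2]
tcp_rot: [-2.864, 1.567, -3.109]
contact_force: [1.5, -1.0, 6.3]
opening: 0.132
```

```bash
python3 -c "
from h import *
tool()"
```

```text
t 3.2 pos [460.8  33.2 131.2] F [ 1.5 -1.   6.3] M [-0.21 -0.17  0.06] open 11.3 q [0.07 0.24 2.06 0.   0.85 0.31]
tool x [-0.004 -0.    -1.   ] z [ 0.97  -0.242 -0.004]
```

Emit:
step_arm:
  rows:
    - [0,0,0,0,0,-0.13,5]
    - [0,0,0,0,0,-0.26,5]
    - [0,0,0,0,0,-0.39,5]
    - [0,0,0,0,0,-0.52,5]
    - [0,0,0,0,0,-0.65,5]
    - [0,0,0,0,0,-0.78,5]
    - [0,0,0,0,0,-0.91,5]
    - [0,0,0,0,0,-1.04,5]

```text
clock: 4.2
eef_pos: [460.2, 33.8, 131.2]
tcp_rot: [-2.795, 1.565, 2.199]
contact_force: [-3.1, 4.1, 3.7]
opening: 0.127
```

```bash
python3 -c "
from h import *
tool()"
```

```text
t 4.2 pos [460.2  33.8 131.2] F [-3.1  4.1  3.7] M [0.65 0.33 0.14] open 10.9 q [0.07 0.24 2.06 0.01 0.85 1.35]
tool x [-0.003  0.004 -1.   ] z [ 0.278 -0.961 -0.005]
```

Emit:
step_arm:
  rows:
    - [0,0,0,0,0,-0.1,5]
    - [0,0,0,0,0,-0.2,5]
    - [0,0,0,0,0,-0.28,5]
    - [0,0,0,0,0,-0.33,5]
    - [0,0,0,0,0,-0.36,5]
    - [0,0,0,0,0,-0.36,5]
    - [0,0,0,0,0,-0.36,5]
    - [0,0,0,0,0,-0.36,5]

```text
clock: 5.2
eef_pos: [460.1, 34.1, 131.2]
tcp_rot: [-2.789, 1.565, 1.846]
contact_force: [-0.0, 5.9, 2.4]
opening: 0.134
```

```bash
python3 -c "
from h import *
tool()"
```

```text
t 5.2 pos [460.1  34.1 131.2] F [-0.   5.9  2.4] M [ 0.92 -0.01  0.8 ] open 11.4 q [0.07 0.23 2.06 0.01 0.84 1.71]
tool x [-0.002  0.006 -1.   ] z [-0.078 -0.997 -0.006]
```

Wrist torque about z rose from 0.14 to 0.8 N m, so the key is at its stop. Next I release, lift clear, and check with a picture.

Emit:
step_arm:
  rows:
    - [0,0,0,0,0,0.02,30]
    - [0,0,0,0,0,0.02,60]
    - [0,0,0,0,0,0.02,60]
    - [0,0,0,0,0,0.02,60]
    - [0,0,20,0,0,0.02,60]
    - [0,0,50,0,0,0.02,60]
    - [20,0,80,0,0,0.02,60]
    - [60,0,80,0,0,0.02,60]

```text
clock: 6.2
eef_pos: [521.5, 34.1, 213.9]
tcp_rot: [2.829, 1.564, 1.201]
contact_force: [0.2, 0.1, -0.9]
opening: 0.707
```

Run:
```python
from h import *
s,T=tool()
for n in("side",):
    p,d=vision.grab_frame(n); a=p[100:260,160:400]
    cv2.imwrite(f"pics/{n}2.png",cv2.resize(a[:,:,::-1],None,fx=3,fy=3,interpolation=2))
a=np.deg2rad(-92.5); X=np.array([0,0,-1.]);Z=np.array([np.cos(a),np.sin(a),0]); G=np.c_[X,np.cross(Z,X),Z]
print(R.from_matrix(G@T.T).as_rotvec().round(4), np.array([595,15.7,200])-s['eef_pos'])
```

```text
t 6.2 pos [521.5  34.1 213.9] F [ 0.2  0.1 -0.9] M [-0.01 -0.02 -0.07] open 60.4 q [0.06 0.21 1.87 0.01 1.06 1.68]
tool x [ 0.002  0.006 -1.   ] z [-0.058 -0.998 -0.006]
[-0.0059  0.0022  0.014 ] [ 73.51784188 -18.41470526 -13.88468132]
```

View pics/side2.png

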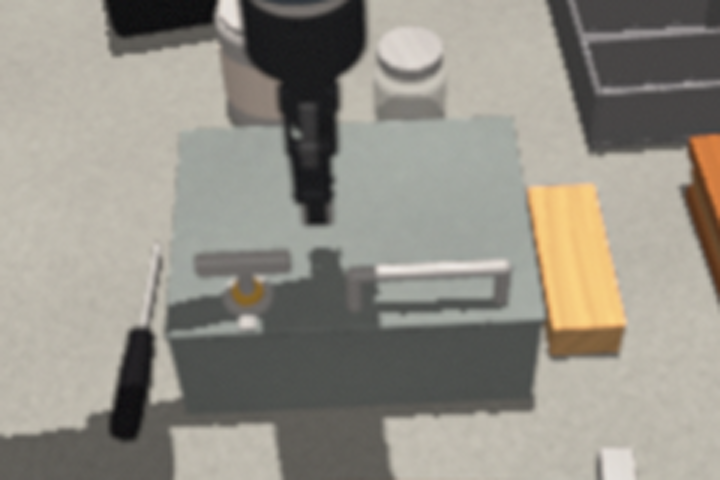

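The key bar, (195,262)–(290,260) in the crop, now lies parallel with the free edge and the panel is shut. Next is the handle.

Emit:
step_arm:
  rows:
    - [25,-6,0,0,0,0.01,60]
    - [50,-12,0,0,0,0.014,60]
    - [73,-18,0,0,0,0.014,60]
    - [73,-18,-20,0,0,0.014,60]
    - [73,-18,-45,0,0,0.014,60]
    - [73,-18,-70,0,0,0.014,60]
    - [73,-18,-86,0,0,0.014,60]
    - [73,-18,-86,0,0,0.014,60]

```text
clock: 7.25
eef_pos: [598.8, 16.1, 126.1]
tcp_rot: [2.657, 1.564, 1.042]
contact_force: [-0.2, -0.8, -0.1]
opening: 0.701
```

Emit:
step_arm:
  rows:
    - [0,0,0,0,0,0,30]
    - [0,0,0,0,0,0,5]
    - [0,0,0,0,0,0,5]
    - [0,0,0,0,0,0,5]
    - [0,0,0,0,0,0,5]
    - [0,0,0,0,0,0,5]
    - [0,0,0,0,0,0,5]
    - [0,0,0,0,0,0,5]
  force: 40

```text
clock: 8.25
eef_pos: [599.2, 16.0, 127.0]
tcp_rot: [2.503, 1.563, 0.888]
contact_force: [-0.8, -1.0, 7.0]
opening: 0.123
```

Run:
```python
from h import *
s,T=tool()
for n in("side",):
    p,d=vision.grab_frame(n); a=p[100:260,160:400]
    cv2.imwrite(f"pics/{n}3.png",cv2.resize(a[:,:,::-1],None,fx=3,fy=3,interpolation=2))
```

```text
t 8.25 pos [599.2  16.  127. ] F [-0.8 -1.   7. ] M [-0.24  0.17 -0.07] open 10.5 q [0.02 0.43 1.78 0.01 0.93 1.63]
tool x [ 0.005  0.006 -1.   ] z [-0.044 -0.999 -0.006]
```

View pics/side3.png

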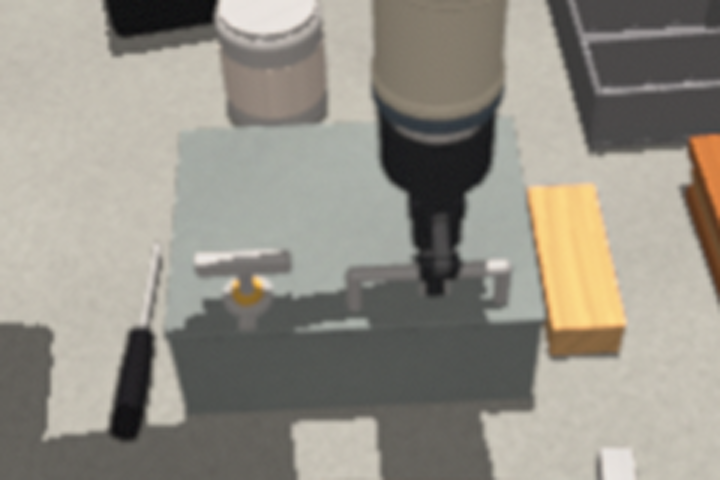

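```bash
cat > arc.py <<'E'
from h import *
import sys
b0=np.array([599.2,16.0,142.0]); ax=np.array([np.cos(.0436),-np.sin(.0436),0]); yd=np.array([np.sin(.0436),np.cos(.0436),0])
T0=np.c_[[0,0,-1.],np.cross([-.0436,-.999,0],[0,0,-1.]),[-.0436,-.999,0]]
H=b0+200*yd-np.array([0,0,42])
s,T=tool(); b=s['eef_pos']-15*T[:,0]; v=b-H
th=np.arctan2(v[2],-v@yd)-np.arctan2(42,200); print("theta est",th,"radius",np.hypot(v[2],v@yd))
t1=float(sys.argv[1]);k=float(sys.argv[2])
for t in np.linspace(th,t1,9)[1:]:
    bp=H+yd*(-200*np.cos(t)+42*np.sin(t))+np.array([0,0,200*np.sin(t)+42*np.cos(t)])
    G=R.from_rotvec(-ax*k*t).as_matrix()@T0
    print(list((bp+15*G[:,0]-s['eef_pos']).round(1)),R.from_matrix(G@T.T).as_rotvec().round(3))
E
python3 arc.py 0.45 0.45
```

```text
t 8.3 pos [599.2  16.  127. ] F [-1.1 -0.1  6.1] M [-0.25  0.18 -0.01] open 10.7 q [0.02 0.43 1.78 0.01 0.93 1.63]
tool x [ 0.005  0.006 -1.   ] z [-0.044 -0.999 -0.006]
theta est -0.0002930538073000477 radius 204.47570810448127
[np.float64(0.1), np.float64(2.3), np.float64(11.2)] [-0.031  0.006 -0.   ]
[np.float64(0.2), np.float64(5.2), np.float64(22.2)] [-0.056  0.007 -0.   ]
[np.float64(0.4), np.float64(8.8), np.float64(33.0)] [-0.081  0.008 -0.   ]
[np.float64(0.5), np.float64(12.9), np.float64(43.6)] [-0.107  0.009 -0.   ]
[np.float64(0.8), np.float64(17.6), np.float64(54.0)] [-0.132  0.01  -0.   ]
[np.float64(1.0), np.float64(22.9), np.float64(64.1)] [-0.157  0.011 -0.   ]
[np.float64(1.2), np.float64(28.8), np.float64(73.8)] [-0.183  0.012 -0.   ]
[np.float64(1.5), np.float64(35.2), np.float64(83.2)] [-0.208  0.013 -0.   ]
```

Emit:
step_arm:
  rows:
    - [0,2,11,-0.03,0.006,0,5]
    - [0,5,22,-0.056,0.007,0,5]
    - [0.5,9,33,-0.081,0.008,0,5]
    - [0.5,13,44,-0.107,0.009,0,5]
    - [1,17.5,54,-0.132,0.01,0,5]
    - [1,23,64,-0.157,0.011,0,5]
    - [1,29,74,-0.183,0.012,0,5]
    - [1.5,35,83,-0.208,0.013,0,5]
  force: 50

```text
clock: 9.3
eef_pos: [600.7, 50.6, 210.7]
tcp_rot: [0.003, 1.366, -1.611]
contact_force: [2.8, -4.2, -7.7]
opening: 0.119
```

```bash
python3 arc.py 0.85 0.45
python3 - <<'E'
from h import *
p,d=vision.grab_frame("side"); cv2.imwrite("pics/side4.png",p[:,:,::-1])
E
```

```text
t 9.3 pos [600.7  50.6 210.7] F [ 2.8 -4.2 -7.7] M [-0.65 -0.5   0.09] open 10.1 q [ 0.19  0.37  1.68 -0.22  1.15  1.9 ]
tool x [-0.008 -0.204 -0.979] z [-0.042 -0.978  0.204]
theta est 0.4506454173363175 radius 205.05451758680422
[np.float64(0.3), np.float64(6.7), np.float64(7.6)] [-0.02   0.001 -0.001]
[np.float64(0.6), np.float64(13.2), np.float64(15.2)] [-0.042  0.002 -0.001]
[np.float64(0.9), np.float64(20.0), np.float64(22.5)] [-0.065  0.003 -0.001]
[np.float64(1.2), np.float64(27.2), np.float64(29.5)] [-0.087  0.004 -0.001]
[np.float64(1.6), np.float64(34.8), np.float64(36.1)] [-0.11   0.005 -0.001]
[np.float64(1.9), np.float64(42.7), np.float64(42.3)] [-0.132  0.006 -0.001]
[np.float64(2.3), np.float64(50.8), np.float64(48.0)] [-0.155  0.007 -0.001]
[np.float64(2.6), np.float64(59.2), np.float64(53.4)] [-0.177  0.008 -0.001]
```

View pics/side4.png

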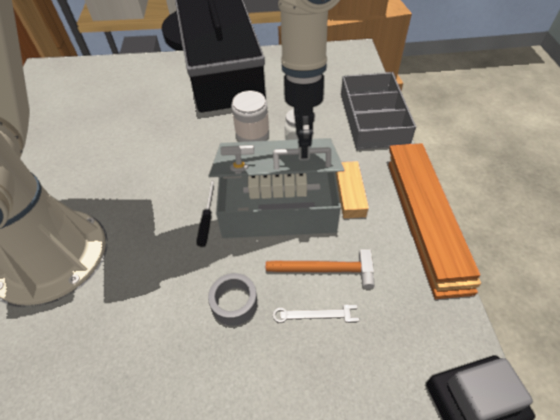

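The panel is rising with the handle in the grip: its free edge is at about (210–342,172) and the terminals inside the box are visible. I'll continue along the arc.

Emit:
step_arm:
  rows:
    - [0,6.7,7.6,-0.02,0.001,0,5]
    - [0.5,13,15,-0.042,0.002,0,5]
    - [1,20,22.5,-0.065,0.003,0,5]
    - [1,27,29.5,-0.087,0.004,0,5]
    - [1.5,35,36,-0.11,0.005,0,5]
    - [2,42.7,42.3,-0.132,0.006,0,5]
    - [2.3,51,48,-0.155,0.007,0,5]
    - [2.6,59,53.4,-0.177,0.008,0,5]

```text
clock: 10.35
eef_pos: [603.3, 109.7, 265.9]
tcp_rot: [0.002, 1.185, -1.612]
contact_force: [3.2, -6.6, -5.1]
opening: 0.118
```

```bash
python3 arc.py 1.25 0.45
```

```text
t 10.35 pos [603.3 109.7 265.9] F [ 3.2 -6.6 -5.1] M [-0.81 -0.48  0.21] open 10.1 q [ 0.37  0.39  1.56 -0.36  1.37  2.09]
tool x [-0.015 -0.376 -0.926] z [-0.04  -0.925  0.377]
theta est 0.8538584555157469 radius 205.99761500088596
[np.float64(0.4), np.float64(9.5), np.float64(3.4)] [-0.02   0.002 -0.001]
[np.float64(0.7), np.float64(18.3), np.float64(7.8)] [-0.043  0.003 -0.001]
[np.float64(1.1), np.float64(27.4), np.float64(11.8)] [-0.065  0.004 -0.001]
[np.float64(1.5), np.float64(36.6), np.float64(15.3)] [-0.087  0.005 -0.001]
[np.float64(1.9), np.float64(46.0), np.float64(18.3)] [-0.109  0.006 -0.001]
[np.float64(2.4), np.float64(55.6), np.float64(20.8)] [-0.132  0.007 -0.001]
[np.float64(2.8), np.float64(65.2), np.float64(22.9)] [-0.154  0.008 -0.001]
[np.float64(3.2), np.float64(74.9), np.float64(24.5)] [-0.176  0.009 -0.001]
```

Emit:
step_arm:
  rows:
    - [0.4,9.5,4,-0.02,0.002,0,5]
    - [0.7,18.3,8,-0.043,0.003,0,5]
    - [1,27.4,12,-0.065,0.004,0,5]
    - [1.5,36.6,15.5,-0.087,0.005,0,5]
    - [2,46,18.5,-0.109,0.006,0,5]
    - [2.4,55.6,21,-0.132,0.007,0,5]
    - [2.8,65.2,23,-0.154,0.008,0,5]
    - [3.2,75,24.5,-0.176,0.009,0,5]

```text
clock: 11.35
eef_pos: [606.7, 183.5, 293.0]
tcp_rot: [0.003, 1.004, -1.612]
contact_force: [1.4, -8.1, 7.2]
opening: 0.117
```

```bash
python3 arc.py 1.66 0.45
```

```text
t 11.35 pos [606.7 183.5 293. ] F [ 1.4 -8.1  7.2] M [-1.81 -0.16  0.14] open 10.0 q [ 0.54  0.49  1.41 -0.47  1.58  2.23]
tool x [-0.022 -0.536 -0.844] z [-0.038 -0.843  0.537]
theta est 1.246357181005724 radius 207.1329491466533
[np.float64(0.2), np.float64(10.6), np.float64(-1.6)] [-0.017  0.002  0.001]
[np.float64(0.7), np.float64(20.9), np.float64(-1.0)] [-0.041  0.003  0.001]
[np.float64(1.1), np.float64(31.2), np.float64(-0.9)] [-0.064  0.004  0.001]
[np.float64(1.6), np.float64(41.4), np.float64(-1.4)] [-0.087  0.006  0.001]
[np.float64(2.0), np.float64(51.6), np.float64(-2.4)] [-0.11   0.007  0.001]
[np.float64(2.5), np.float64(61.8), np.float64(-3.9)] [-0.134  0.008  0.001]
[np.float64(2.9), np.float64(71.8), np.float64(-6.0)] [-0.157  0.009  0.001]
[np.float64(3.3), np.float64(81.7), np.float64(-8.6)] [-0.18   0.01   0.001]
```

Emit:
step_arm:
  rows:
    - [0.3,10.6,-1,-0.017,0.002,0,5]
    - [0.7,21,-1,-0.041,0.003,0,5]
    - [1.1,31.2,-1,-0.064,0.004,0,5]
    - [1.6,41.4,-1.4,-0.087,0.006,0,5]
    - [2,51.6,-2.4,-0.11,0.007,0,5]
    - [2.5,61.8,-4,-0.134,0.008,0,5]
    - [3,71.8,-6,-0.157,0.009,0,5]
    - [3.3,81.7,-8.6,-0.18,0.01,0,5]

```text
clock: 12.35
eef_pos: [610.5, 265.1, 288.8]
tcp_rot: [0.006, 0.821, -1.611]
contact_force: [1.3, 1.6, 19.9]
opening: 0.122
```

```bash
python3 arc.py 1.66 0.45 | head -3
python3 - <<'E'
from h import *
for n in("side","top"):
    p,d=vision.grab_frame(n); cv2.imwrite(f"pics/{n}5.png",p[:,:,::-1]); np.savez(f"{n}5.npz",p=p,d=d)
E
```

```text
t 12.35 pos [610.5 265.1 288.8] F [ 1.3  1.6 19.9] M [-2.25 -0.09  0.2 ] open 10.4 q [ 0.68  0.65  1.23 -0.55  1.77  2.32]
tool x [-0.028 -0.681 -0.732] z [-0.036 -0.731  0.681]
theta est 1.653766263221754 radius 208.51205598325328
```

View pics/side5.png

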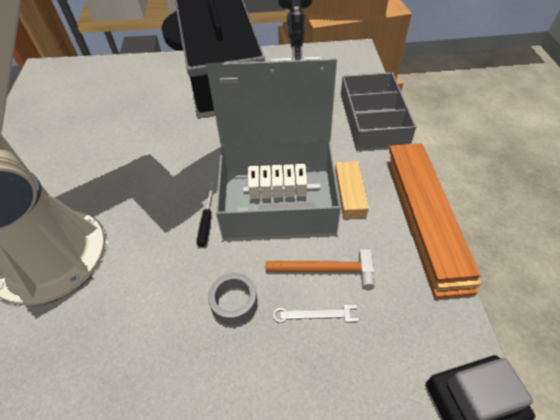

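View pics/top5.png

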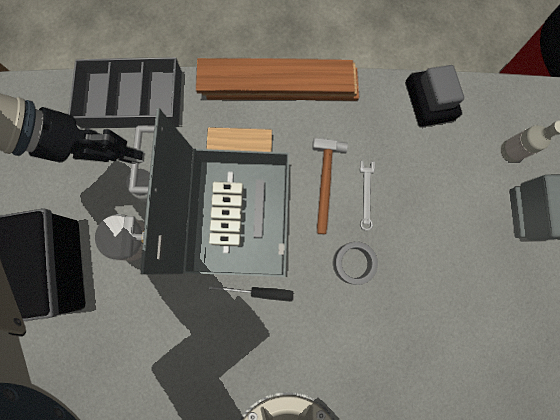

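Side view: the panel's inner face stands at (215–335, 60–150), past upright. Top view: the fingers hold the handle near (140,150). I'll open the fingers slightly and back out along the tool axis.

Emit:
step_arm:
  rows:
    - [0,0,0,0,0,0,18]
    - [0,0,0,0,0,0,26]
    - [0,0,0,0,0,0,26]
    - [0,0,0,0,0,0,26]
    - [0.5,7,7,0,0,0,26]
    - [1,20,22,0,0,0,26]
    - [2,41,44,0,0,0,26]
    - [3,68,73,0,0,0,26]

```text
clock: 13.45
eef_pos: [613.5, 335.1, 362.3]
tcp_rot: [0.006, 0.822, -1.611]
contact_force: [1.0, 0.4, 0.4]
opening: 0.304
```

Run:
```python
from h import *
tool()
for n in("side","top"):
    p,d=vision.grab_frame(n); cv2.imwrite(f"pics/{n}6.png",p[:,:,::-1]); np.savez(f"{n}6.npz",p=p,d=d)
f=np.load("side6.npz"); P=cloud("side",f['d'])
q=P[70:140,225:328].reshape(-1,3); q=q[np.isfinite(q).all(1)]
c=np.median(q,0); q=q[np.abs(q[:,1]-c[1])<40]; n=np.linalg.svd(q-q.mean(0),full_matrices=False)[2][2]; print("panel plane",c,n)
n=n*np.sign(n[1]); print("theta", np.pi/2-np.arctan2(n[2],n[1]))
```

```text
t 13.45 pos [613.5 335.1 362.3] F [1.  0.4 0.4] M [ 0.32 -0.03  0.01] open 26.0 q [ 0.74  0.69  1.01 -0.55  1.96  2.28]
tool x [-0.027 -0.68  -0.733] z [-0.035 -0.732  0.681]
panel plane [554.91294643 227.39730705 211.04617323] [ 0.04162918  0.99659947 -0.0711092 ]
theta 1.6420274391733427
```

View pics/top6.png

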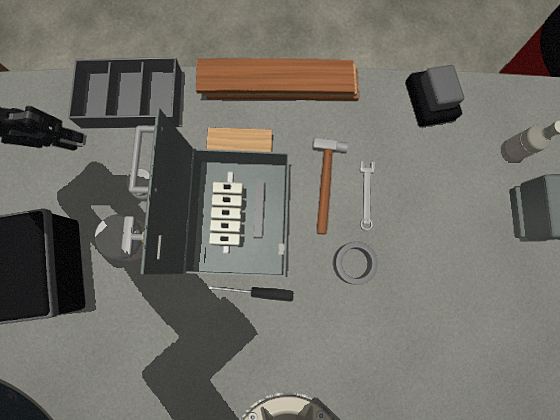

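View pics/side6.png

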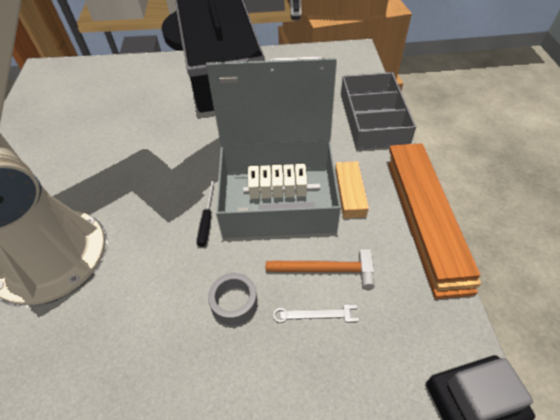

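The gripper is clear of the handle. The panel stands at about 1.64 rad, and the key bar, at (130,216–252) in the top view, is still parallel with the free edge. The loose things look unmoved, so I'm handing in.

```bash
python3 -c "
from h import *
tool(); print(order.sign_off())"
```

```text
t 13.55 pos [614.  337.6 364.8] F [-0.9 -0.1 -0.5] M [ 0.36 -0.05 -0.07] open 26.2 q [ 0.74  0.68  1.01 -0.55  1.96  2.28]
tool x [-0.022 -0.677 -0.736] z [-0.037 -0.735  0.677]
the job is handed in; nothing more can be done
None
```

I turned the key clockwise to its stop with the panel still shut. I then swung the panel open by its handle, released it, backed the gripper clear and handed in at 13.6 s. The sign-off gives no verdict.

- **Key:** the wrist torque rose from 0.14 to 0.8 N m at the stop. The last pictures show the key bar still parallel with the free edge. I did not measure its final angle after letting go.
- **Panel:** a plane fit to the depth image put it at 1.64 rad after release. The arm's own pose had given 1.65 rad just before.
- **Gripper and loose things:** the contact force was about 1 N or less with the gripper off the handle, in line with the readings in free air. The tools and other loose things look unmoved, but I checked that by eye only.
- **Disagreements:** the bar's estimated distance from the hinge drifted from 204 to 208.5 mm along the arc. The upward force on the tool also reached 20 N at the end of the swing, well under the limit.

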